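# Pour the baking beads back into their jar

## Task

The tart cases are baked: pour all the ceramic baking beads from the spouted jug into the open glass jar, with the jug's spout over the jar's mouth, so that none is spilt. Stand the empty jug upright on the counter again and shut the jar's hinged lid. Do not bang the jug against the glass, do not tip the jar over, and leave the timer, the flour shaker and the dough scraper where they are.

Things in the scene. Friction and masses are not known exactly. Their poses are not given: they have to be found in the camera images.
- jug: Open spouted steel jug, 0.2 to 0.35 kg. Origin: centre of its underside; z up its axis, +x to the spout, -x to the black handle. Conical wall 3 mm thick, outer radius 38 mm at the base, 50 mm at the rim, 105 mm up; inner floor 4 mm up. It starts upright, spout towards the robot (within 0.6 rad). Tipped over the spout, its wall runs downhill beyond 84 degrees; 105 empties it
- jug_spout (a point): middle of the jug's pouring lip, at (68, 0, 110) mm in the jug's frame. The spout bulges from the upper half of the wall, over 38 degrees either side of +x; one or two beads pass side by side
- jug_handle (a point): middle of the jug's upright grip bar, at (-83.5, 0, 67) mm in the jug's frame, same axes. The bar is 13 mm (jug's x) by 15 mm (jug's y: pinch it this way), from 34 to 100 mm up; 10 mm thick straps at its top and foot join it to the jug; gap between bar and wall 27 to 33 mm
- jar: Open glass storage jar, loose, 0.8 kg with its lid, outer radius 53.5 mm, 99 mm tall, wall 4 mm, inner floor 6 mm up. Origin: centre of its underside; z up; the lid's hinge is on its +x side, which faces away from the robot (within 0.3 rad). It stands 20 to 45 cm to the left or right of the jug
- jar_mouth (a point): centre of the jar's mouth, in the plane of its rim, 99 mm above the jar's origin; the opening has a radius of 47 mm
- jar_lid (a joint): angle of the jar's hinged steel lid, a disc of 109 mm, 12 mm thick: 0 = shut, flat on the rim; 2.0 = fully open, leaning back past upright against a stop. Hinge line along the jar's y through (58, 0, 100) mm in its frame. It swings freely; pushed forward past upright (1.57) it falls shut by itself in about a second
- lid_tip (a point): end of the small thumb tab on the lid's free edge, 120 mm from the hinge line: over the front (-x) of the jar when shut, high behind the jar when open
- bead_0: one of the seven white ceramic baking beads (ball of 18 mm, 11 g); origin at its centre; at the start all lie on the floor of the jug
- bead_1: one of the seven white ceramic baking beads (ball of 18 mm, 11 g); origin at its centre; at the start all lie on the floor of the jug
- bead_2: one of the seven white ceramic baking beads (ball of 18 mm, 11 g); origin at its centre; at the start all lie on the floor of the jug
- bead_3: one of the seven white ceramic baking beads (ball of 18 mm, 11 g); origin at its centre; at the start all lie on the floor of the jug
- bead_4: one of the seven white ceramic baking beads (ball of 18 mm, 11 g); origin at its centre; at the start all lie on the floor of the jug
- bead_5: one of the seven white ceramic baking beads (ball of 18 mm, 11 g); origin at its centre; at the start all lie on the floor of the jug
- bead_6: one of the seven white ceramic baking beads (ball of 18 mm, 11 g); origin at its centre; at the start all lie on the floor of the jug
- bake_timer: bystander: round kitchen timer, 69 mm wide, 48 mm tall; origin under its centre
- flour_shaker: bystander: steel flour shaker, 67 mm wide, 120 mm tall; origin under its centre
- dough_scraper: bystander: bench scraper lying flat, 112x124x24 mm; origin under its centre
Mind the look-alikes: they are no part of the job. Leave any orange look-alike of the jar alone.

How it is judged (in metres and radians):
On the way, in this order (a step that is already met when the one before it is completed fails the run):
1. the jug is tipped with the lip of its spout over the jar's mouth (angle between jug's own z axis and vertical above 0.9 rad and horizontal distance between jug_spout and jar_mouth below 0.06 m and z of jug_spout in the frame of jar above 0.06 m), for 0.1 s.
2. all seven beads are in the jar (horizontal distance between each of bead_0, bead_1, bead_2, bead_3, bead_4, bead_5, bead_6 and jar below 0.05 m and z of bead_0 in the frame of jar between 0 and 0.095 m and z of bead_1 in the frame of jar between 0 and 0.095 m and z of bead_2 in the frame of jar between 0 and 0.095 m and z of bead_3 in the frame of jar between 0 and 0.095 m and z of bead_4 in the frame of jar between 0 and 0.095 m and z of bead_5 in the frame of jar between 0 and 0.095 m and z of bead_6 in the frame of jar between 0 and 0.095 m), for 0.2 s.
At the end, for the whole second after the job is handed in: All seven beads lie inside the jar (within 50 mm of its axis and below its rim); the lid is shut (below 0.08 rad); jar and jug both stand upright (within 0.08 rad) on the counter (underside within 6 mm of its top), at rest and released (all of step 2 and value of joint jar_lid below 0.08 rad and angle between each of jar, jug's own z axis and vertical below 0.08 rad and height (world z) of jar between -0.006 and 0.006 m and linear speed of each of jar, jug below 0.02 m/s and height (world z) of jug between -0.006 and 0.006 m); the robot touches nothing.
It fails at once if the jar is tipped over (beyond 0.35 rad) (angle between jar's own z axis and vertical above 0.35 rad).
It fails at once if the jug is banged against the glass jar (over 25 N) (contact force between jug and jar above 25 N).
It fails at once if a bead is spilt on the counter ((distance between bead_0 and jug above 0.06 m and horizontal distance between bead_0 and jar above 0.06 m and height (world z) of bead_0 below 0.02 m) or (distance between bead_1 and jug above 0.06 m and horizontal distance between bead_1 and jar above 0.06 m and height (world z) of bead_1 below 0.02 m) or (distance between bead_2 and jug above 0.06 m and horizontal distance between bead_2 and jar above 0.06 m and height (world z) of bead_2 below 0.02 m) or (distance between bead_3 and jug above 0.06 m and horizontal distance between bead_3 and jar above 0.06 m and height (world z) of bead_3 below 0.02 m) or (distance between bead_4 and jug above 0.06 m and horizontal distance between bead_4 and jar above 0.06 m and height (world z) of bead_4 below 0.02 m) or (distance between bead_5 and jug above 0.06 m and horizontal distance between bead_5 and jar above 0.06 m and height (world z) of bead_5 below 0.02 m) or (distance between bead_6 and jug above 0.06 m and horizontal distance between bead_6 and jar above 0.06 m and height (world z) of bead_6 below 0.02 m)).
It fails at once if a bystander is pushed more than 30 mm away (distance of any of bake_timer, flour_shaker, dough_scraper from where it was at the start of the episode above 0.03 m).
It also fails if it takes over 72 s, if anything falls off the work surface, if the arm or the gripper's body presses on something with over 40 N, if the wrist force passes 120 N, or if a joint passes its speed limit or range.

## Robot

A 6-joint arm with a two-finger parallel gripper is mounted at the origin on a cart in front of the work surface, level with it; the furniture and walls round the work are solid. World frame = base frame: x ahead of the robot, y to its left, z up, the work surface at z = 0. Lengths are in mm, angles in rad, forces in N, time in s.
With the tool pointing down it reaches from about 350 to 975 mm from the base axis. Payload 7.1 kg.
Tool frame: the origin (TCP) lies midway between the tips of the shut fingers; the grasp point (between the pads) lies 19 mm behind it; z points along the fingers, y is the line along which they close (so a half turn about z gives the same grasp; the last joint's range is limited). The gripper opens to 88 mm and grips with 3 to 60 N. Pads are 20 mm wide; open, the fingers measure 115 mm over their backs; the gripper's body (75 mm by 178 mm) begins 61 mm behind the grasp point.
Start: joints at [1.281, 0.423, 1.63, -0, 1.089, -0.019], TCP at [167.157, 602.215, 222.675] pointing down, gripper open.
Joint ranges: [-3, 3], [-0.9, 2.11], [0.09, 2.58], [-1.31, 4.45], [0.11, 2.69], [-2.54, 2.54]. Speed limits (rad/s): [2.39, 2.39, 3.01, 3.14, 3.14, 3.14].

## Interface

Orientations are given as a rotation vector (axis times angle).
In Python, from workcell import ctrl gives the robot as it stands.
- The arm moves only by the shell command python3 -m inch 'ROWS' [OPENING]. ROWS is JSON, a list of rows, each an object with "xyz": the shift along the tool's x, y, z in mm, a list of three; "rot": the turn, a rotation vector about the tool's x, y, z in rad, a list of three. In form: [{"xyz": [dx, dy, dz], "rot": [ax, ay, az]}, ...]. A call has 1 to 12 rows; each row is the pose to reach, as a shift and turn from the pose commanded when the call began, along the tool's axes at that moment; what a row does not reach only later rows make up. A row lasts 1/12 s, in which the tool goes at most 41.7 mm and 7.16 degrees, less where a joint would pass 70% of its speed; a pose out of reach is approached as far as the arm can. A call with a gripper value outside its range is refused whole. OPENING is the closure in counts, from 0 (fully open) to 255 (shut), set as the call begins (- or left out, the last holds). The fingers move at their own pace and stop on an object; the grip force is fixed at half the most. Time passes only in rows, so rows that repeat a pose let the fingers close. It gives the time, the measured TCP pose, the force, the opening and the grip force at its end, in the units of the state.
- ctrl.get_obs(): the state, without advancing time (a new reading comes with each control period).
- ctrl.get_image(name): name is "side" or "top"; returns the picture (384x512x3 uint8, red, green, blue); there is no depth.
- ctrl.camera_model(name): a dict with "fx", "fy", "cx", "cy" (pixels), "k1" (the pictures are not rectified: a ray, as slopes to the right and down, at radius r is drawn at 1 + k1 r^2 times it, then the intrinsics apply), "position" and "attitude" of the camera in the world. Camera axes: x right, y up, looking along -z (the intrinsics and any distortion apply to the point x, -y, -z); pixel columns grow to the right and rows downward; lengths in mm; the calibration is good to about 2 mm. A picture is of the moment at which its call begins. camera_model takes no time and is no camera call.
- ctrl.close_job(): hands the job in; it is judged then, once.
The state is a dict: "t": time; "qpos": joint angles; "qvel": joint speeds; "joint_torque": joint torques, N m; "ee_pos": TCP position; "orientation": TCP orientation; "ft_force": force on the tool from outside, world axes, zero at the start; "moment": the same for the moment, N m; "width": finger opening in mm; "grasp_force": force on a finger pad.
Only numpy, scipy, OpenCV 4.12 (cv2) and the standard library are available. Lean on these libraries where they do the work, as an engineer would, in place of code of your own. Each camera call takes 0.05 s, during which the arm holds its last target. There are 200 camera calls.

## Working session

There is one attempt and no reset: what is moved stays moved. The work goes in short steps, Python scripts to look and compute and a shell command to move; the robot and the scene stay as the last step left them, time stands still between calls to the robot, and variables do not carry over. Pictures are saved under pics/ and viewed, at most 10 in all, crops included, and the job is handed in when it is done.

```bash
ls; mkdir -p pics; python3 - <<'E'
from workcell import ctrl
import cv2, numpy as np
a=ctrl.get_image("top");b=ctrl.get_image("side")
cv2.imwrite("pics/top0.png",a[:,:,::-1]);cv2.imwrite("pics/side0.png",b[:,:,::-1])
for n in("top","side"):print(ctrl.camera_model(n))
o=ctrl.get_obs();print(o)
E
```

```text
pics
{'fx': 483.27955043594346, 'fy': 483.27955043594346, 'cx': 260.7079930769657, 'cy': 185.42824070607006, 'k1': -0.15273142070457493, 'position': array([ 348.05471894,  -48.27858174, 1304.11989254]), 'attitude': array([ 0.07503013, -0.07176489, -1.56396251])}
{'fx': 346.89934615820465, 'fy': 346.89934615820465, 'cx': 253.95141444008829, 'cy': 190.0907863229379, 'k1': -0.10887725059115598, 'position': array([ 193.63752366, -657.4988562 ,  607.02968212]), 'attitude': array([ 0.91191668, -0.21675254, -0.38375251])}
{'t': 0.1, 'qpos': array([ 1.28100321e+00,  4.23767217e-01,  1.63062127e+00,  7.76695849e-06,
        1.08861114e+00, -1.90263063e-02]), 'qvel': array([ 0.00025266, -0.00034497, -0.00092248, -0.0013615 , -0.00062472,
        0.00215759]), 'joint_torque': array([-1.46458171e-05, -5.45611203e+01, -2.74325055e+01,  6.45666104e-02,
        1.89226650e-02, -4.83856070e-05]), 'ee_pos': array([167.01084518, 601.73836745, 221.97467002]), 'orientation': array([-4.23996825e-01, -3.11262334e+00,  2.18195875e-03]), 'ft_force': array([-0.63789511,  0.27645403,  0.48898827]), 'moment': array([ 0.00418919, -0.01419052,  0.003806  ]), 'grasp_force': 0.0, 'width': 88.13810189431858}
```

View pics/top0.png

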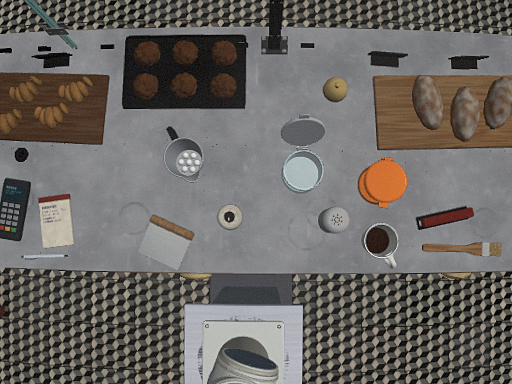

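View pics/side0.png

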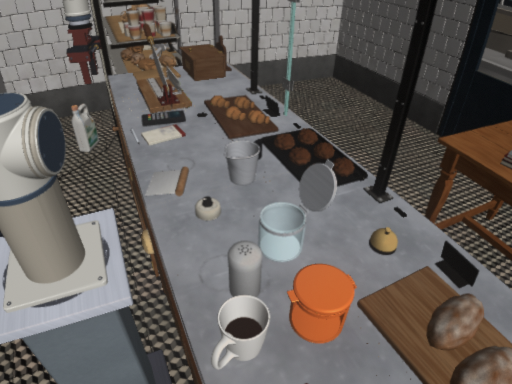

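The jug (steel, beads inside) is at top px (183,158), with its handle at (171,132) and its spout at (195,178). There are two jar candidates. The pale glass one at (303,172) has an open steel lid on its far side at (303,130), which fits the description. The orange closed pot at (382,180) is the look-alike. I'll confirm this in an enlarged crop.

```bash
cat > h.py <<'E'
import numpy as np, cv2
from scipy.spatial.transform import Rotation as R
from workcell import ctrl
def cam(n):
    m=ctrl.camera_model(n);return m,R.from_rotvec(m['attitude']).as_matrix()
def proj(n,P):
    m,A=cam(n);c=(np.atleast_2d(P)-m['position'])@A
    u=c[:,0]/-c[:,2];v=-c[:,1]/-c[:,2];s=1+m['k1']*(u*u+v*v)
    return np.c_[m['fx']*u*s+m['cx'],m['fy']*v*s+m['cy']]
def onplane(n,px,z):
    m,A=cam(n);px=np.atleast_2d(px).astype(float)
    d=(px-[m['cx'],m['cy']])/[m['fx'],m['fy']];q=d.copy()
    for _ in range(20):q=d/(1+m['k1']*(q**2).sum(1,keepdims=True))
    r=np.c_[q[:,0],-q[:,1],-np.ones(len(q))]@A.T
    return m['position']+r*((z-m['position'][2])/r[:,2])[:,None]
E
python3 - <<'E'
from h import *
a=cv2.imread('pics/top0.png')
c=cv2.resize(a[105:215,145:345],None,fx=4,fy=4,interpolation=cv2.INTER_CUBIC)
cv2.imwrite('pics/crop.png',c)
print(proj('top',[[167,602,222]]),proj('side',[[167,602,222]]))
E
```

```text
[[-14.82062428 303.29203647]] [[91.76529973 78.59203487]]
```

View pics/crop.png

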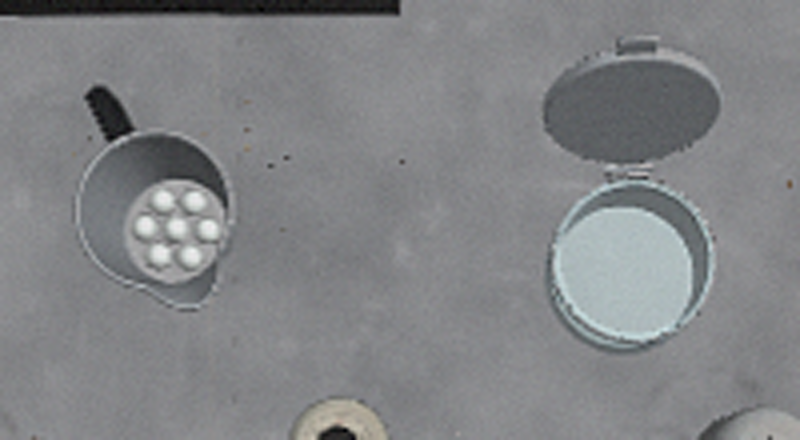

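The crop confirms it. The jug's rim centre is at px (184,157.5), its spout lip at (192.5,182) and its handle bar top near (169.5,129). The glass jar's mouth centre is at (303.5,170.5), its hinge at (302.5,148) and its lid tab at (304,115.5).

```bash
python3 - <<'E'
from h import *
np.set_printoptions(precision=1,suppress=True)
for nm,p,z in [('jugc',(184,157.5),105),('lip',(192.5,182),110),('hand',(169.5,129),100),('jugL',(164.2,157.5),105),('jugR',(203.7,157.5),105),
 ('jar',(303.5,170.5),99),('jarL',(283.2,170.5),99),('jarR',(323.5,170.5),99),('hinge',(302.5,148),100),('lidtip',(304,115.5),209),('timer',(230,217),45),('shaker',(336,219),118),('orange',(382,180),100),('tray',(245,107),10),('scraper',(185,240),10)]:
    print(nm,onplane('top',p,z)[0])
# side view check
print(proj('side',onplane('top',(184,157.5),105)),proj('side',onplane('top',(303.5,170.5),99)))
for s in('top',):
    m,A=cam(s);print(A)
E
```

```text
jugc [530.1 148.1 105. ]
lip [467.7 124.5 110. ]
hand [604.3 188.  100. ]
jugL [530.  198.5 105. ]
jugR [530.2  98.2 105. ]
jar [ 499.4 -152.8   99. ]
jarL [ 499.1 -101.8   99. ]
jarR [ 499.7 -203.4   99. ]
hinge [ 556.5 -150.5  100. ]
lidtip [ 614.1 -145.1  209. ]
timer [383.1  34.2  45. ]
shaker [ 377.4 -231.1  118. ]
orange [ 476.5 -352.1  100. ]
tray [685.3  -0.9  10. ]
scraper [321.6 156.6  10. ]
[[241.5 148.9]] [[280.7 216.4]]
[[ 0.   1.  -0.1]
 [-1.   0.  -0. ]
 [-0.   0.1  1. ]]
```

```bash
cat > log.py <<'E'
from workcell import ctrl
import json
o=ctrl.get_obs()
open('log.jsonl','a').write(json.dumps([list(map(float,o[k])) for k in('qpos','ee_pos','orientation')])+'\n')
print(round(o['t'],2),o['qpos'].round(3))
E
python3 log.py
python3 -m inch '[{"xyz":[-35,-19,0],"rot":[0,0,0]},{"xyz":[-71,-38,0],"rot":[0.1,0,0]},{"xyz":[-107,-57,0],"rot":[0.2,0,0]},{"xyz":[-142,-77,0],"rot":[0.3,0,0]},{"xyz":[-178,-96,0],"rot":[0.4,0,0]},{"xyz":[-214,-115,0],"rot":[0.5,0,0]},{"xyz":[-214,-115,0],"rot":[0.5,0,0]}]'; python3 log.py
python3 -m inch '[{"xyz":[0,0,0],"rot":[-0.1,0,0]},{"xyz":[0,0,0],"rot":[-0.1,0.1,0]},{"xyz":[0,0,0],"rot":[-0.2,0.2,0]},{"xyz":[0,0,0],"rot":[-0.25,0.3,0.1]},{"xyz":[0,0,0],"rot":[-0.25,0.4,0.2]},{"xyz":[0,0,0],"rot":[-0.25,0.4,0.2]}]'; python3 log.py; tail -1 log.jsonl
```

```text
0.1 [ 1.281  0.424  1.631  0.     1.089 -0.019]
t: 0.68
ee_pos: [346.8, 430.8, 220.8]
orientation: [-0.408, -2.948, 0.766]
ft_force: [0.1, 0.3, -0.5]
width: 87.7
grasp_force: 0.0
0.68 [ 0.961  0.567  1.493 -0.161  1.566 -0.294]
t: 1.18
ee_pos: [343.0, 433.6, 222.7]
orientation: [-0.783, -2.647, 0.267]
ft_force: [0.1, -0.6, -0.1]
width: 88.1
grasp_force: 0.0
1.18 [ 0.758  0.492  1.585  0.221  1.425 -0.31 ]
[[0.7577938169324917, 0.4917664689201562, 1.5849120517439188, 0.22144639303423588, 1.4247122094225355, -0.3100088614349838], [342.9626022030381, 433.55073968207057, 222.73418410433953], [-0.7830593672254048, -2.646582799338395, 0.26738012256266297]]
```

```bash
cat > kin.py <<'E'
import numpy as np, json
from scipy.spatial.transform import Rotation as R
from scipy.optimize import least_squares
D=[tuple(map(np.array,json.loads(l))) for l in open('log.jsonl')]
ry=lambda a:R.from_euler('y',a); rz=lambda a:R.from_euler('z',a)
def fkR(q,s=(1,1),off=0):
    A=rz(q[0]);B=A*ry(q[1]);C=B*ry(q[2]);E=C*rz(s[0]*q[3])*ry(q[4]);return A,B,C,E,E*rz(s[1]*q[5]+off)
def fk(q,p,s,off):
    A,B,C,E,T=fkR(q,s,off)
    return A.apply([0,0,p[0]])+B.apply([0,0,p[1]])+C.apply([p[4],0,p[2]])+E.apply([0,0,p[3]]),T
E
python3 - <<'E'
from kin import *
for s in [(1,1),(1,-1),(-1,1),(-1,-1)]:
    Ts=[fkR(d[0],s)[4].inv()*R.from_rotvec(d[2]) for d in D]
    print(s,[t.as_rotvec().round(2) for t in Ts])
    off=np.median([t.as_rotvec()[2] for t in Ts])
    f=least_squares(lambda p:np.r_[np.concatenate([fk(d[0],p,s,off)[0]-d[1] for d in D]),0.001*(p-[300,450,400,250,0])],[300,450,400,250,0])
    print(f.x.round(1),np.abs(f.fun).max())
E
```

```text
(1, 1) [array([-0.  , -0.  ,  1.57]), array([-0.  ,  0.  ,  1.57]), array([ 0.  , -0.  ,  1.57])]
[242.6 589.  450.1 318.3  33.8] 11.451872456316153
(1, -1) [array([-0.  , -0.  ,  1.53]), array([-0.  ,  0.  ,  0.98]), array([ 0.  , -0.  ,  0.95])]
[242.6 589.  450.1 318.3  33.8] 11.451872456316153
(-1, 1) [array([-0.  ,  0.  ,  1.57]), array([ 0.32, -0.17,  1.55]), array([-0.44,  0.22,  1.61])]
[ 4996.3 -1190.7  2822.1  -272.3  3003.5] 31.725220967655616
(-1, -1) [array([-0.  ,  0.  ,  1.53]), array([ 0.24, -0.24,  0.97]), array([-0.32,  0.32,  1.  ])]
[ 4996.3 -1190.7  2822.1  -272.3  3003.5] 31.725220967655616
```

```bash
python3 - <<'E'
from kin import *
def fk2(q,p):
    A,B,C,E,T=fkR(q,(1,1),np.pi/2)
    return A.apply([p[5],p[6],p[0]])+B.apply([0,0,p[1]])+C.apply([p[4],0,p[2]])+E.apply([p[7],0,p[3]])
p0=np.array([300,450,400,250,0,0,0,0.])
for free in ([5],[6],[7],[5,6],[6,7],[5,7],[5,6,7]):
    m=np.array([1]*5+[i in free for i in (5,6,7)],float)
    f=least_squares(lambda p:np.r_[np.concatenate([fk2(d[0],p*m)-d[1] for d in D]),0.002*(p-p0)],p0)
    print(free,(f.x*m).round(1),np.abs(f.fun).max().round(2))
E
python3 -m inch '[{"xyz":[0,0,0],"rot":[-0.1,-0.1,-0.1]},{"xyz":[0,0,0],"rot":[-0.2,-0.2,-0.15]},{"xyz":[0,0,-40],"rot":[-0.25,-0.3,-0.2]},{"xyz":[0,0,-80],"rot":[-0.25,-0.4,-0.2]},{"xyz":[0,0,-100],"rot":[-0.25,-0.5,-0.2]},{"xyz":[0,0,-100],"rot":[-0.25,-0.5,-0.2]}]'; python3 log.py
```

```text
[5] [241.9 589.2 464.2 318.3  25.5 -16.4   0.    0. ] 11.45
[6] [310.5 563.1 484.  309.7  75.8   0.   11.9   0. ] 0.23
[7] [245.3 593.  455.  318.6  39.    0.    0.    3.9] 11.36
[5, 6] [3.105e+02 5.631e+02 4.835e+02 3.097e+02 7.600e+01 5.000e-01 1.190e+01
 0.000e+00] 0.23
[6, 7] [310.5 563.1 484.  309.7  75.7   0.   11.9  -0. ] 0.23
[5, 7] [242.6 596.1 516.1 319.3   6.  -69.3   0.    5.5] 11.33
[5, 6, 7] [310.5 563.  483.3 309.7  76.1   0.8  11.9  -0. ] 0.23
t: 1.68
ee_pos: [382.1, 445.2, 319.5]
orientation: [0.497, 2.926, -0.064]
ft_force: [0.0, -0.4, -0.7]
width: 87.7
grasp_force: 0.0
1.68 [ 0.933  0.253  1.655 -0.187  1.2   -0.236]
```

```bash
cat >> kin.py <<'E'
def fk2(q,p):
    A,B,C,E,T=fkR(q,(1,1),np.pi/2)
    return A.apply([0,p[5],p[0]])+B.apply([0,0,p[1]])+C.apply([p[4],0,p[2]])+E.apply([0,0,p[3]]),T
_f=least_squares(lambda p:np.r_[np.concatenate([fk2(d[0],p)[0]-d[1] for d in D]),0.001*(p-[310,563,484,310,76,12])],[310,563,484,310,76,12.])
P=_f.x; LO=np.array([-3,-.9,.09,-1.31,.11,-2.54]);HI=np.array([3,2.11,2.58,4.45,2.69,2.54])
def ik(pos,T,q0):
    g=lambda q:np.r_[(fk2(q,P)[0]-pos)/300,(fk2(q,P)[1].inv()*T).as_rotvec()]
    s=least_squares(g,np.clip(q0,LO+1e-3,HI-1e-3),bounds=(LO,HI));return s.x,np.abs(s.fun).max()
def jugR(az,tilt):  # az: direction of spout (deg), tilt deg over spout
    return rz(np.radians(az))*ry(np.radians(tilt))
def tool(az,tilt,al,flip,lip=None,org=None,g=72):
    J=jugR(az,tilt);a=np.radians(al)
    z=np.array([np.sin(a),0,-np.cos(a)]);y=np.array([0,-1.,0])*(-1 if flip else 1);x=np.cross(y,z)
    if org is None: org=np.array(lip)-J.apply([68,0,110])
    return org+J.apply(np.array([-83.5,0,g])+19*z),J*R.from_matrix(np.c_[x,y,z]),org
E
python3 - <<'E'
from kin import *
print(P.round(1),np.abs(_f.fun).max().round(2)); np.set_printoptions(precision=2,suppress=True)
jar=np.array([499.4,-152.8,0]);rng=np.random.default_rng(0)
seeds=[D[-1][0]]+[rng.uniform(LO,HI) for _ in range(12)]
for al in(0,25):
  for fl in(0,1):
    pos,T,_=tool(204,0,al,fl,org=np.array([530,148,0.]))
    r=min((ik(pos,T,s) for s in seeds[:6]),key=lambda t:t[1]);print('grasp',al,fl,r[0],r[1].round(3))
    for az in(210,230,250,260,270,90,110,130):
      out=[]
      q=None
      for tl in(105,60,0):
        pos,T,_=tool(az,tl,al,fl,lip=jar+[-8,0,135])
        r=min((ik(pos,T,s) for s in ([q] if q is not None else seeds)),key=lambda t:t[1]); q=r[0]
        out+=[f'{tl}:{r[1]:.2f} {r[0]}']
      print(al,fl,az,' | '.join(out))
E
```

```text
Traceback (most recent call last):
NameError: name '_f' is not defined
```

```bash
cat > s.py <<'E'
import kin
from kin import *
print(P.round(1),np.abs(kin._f.fun).max().round(2)); np.set_printoptions(precision=2,suppress=True)
jar=np.array([499.4,-152.8,0]);rng=np.random.default_rng(0)
seeds=[D[-1][0]]+[rng.uniform(LO,HI) for _ in range(12)]
for al in(0,25):
  for fl in(0,1):
    pos,T,_=tool(204,0,al,fl,org=np.array([530,148,0.]))
    r=min((ik(pos,T,s) for s in seeds[:6]),key=lambda t:t[1]);print('grasp',al,fl,r[0],r[1].round(3))
    for az in(210,230,250,260,270,90,110,130):
      out=[]
      q=None
      for tl in(105,60,0):
        pos,T,_=tool(az,tl,al,fl,lip=jar+[-8,0,135])
        r=min((ik(pos,T,s) for s in ([q] if q is not None else seeds)),key=lambda t:t[1]); q=r[0]
        out+=[f'{tl}:{r[1]:.2f} {r[0]}']
      print(al,fl,az,' | '.join(out))
E
python3 s.py
```

```text
[312.4 563.1 484.9 309.6  77.5  11.9] 0.0
grasp 0 0 [ 0.27  0.65  1.7  -0.    0.79 -1.72] 0.0
0 0 210 105:0.00 [-0.91  0.8   2.23  1.74  1.81  1.69] | 60:0.00 [-0.58  0.39  2.14  1.61  0.88  2.3 ] | 0:0.40 [-0.21  0.6   2.09  1.44  0.11  2.54]
0 0 230 105:0.00 [-0.9   0.81  2.02  1.46  1.88  1.89] | 60:0.00 [-0.61  0.44  2.04  1.29  1.11  2.33] | 0:0.32 [-0.19  0.57  2.12  1.1   0.19  2.54]
0 0 250 105:0.00 [-0.84  0.85  1.82  1.25  2.02  2.03] | 60:0.00 [-0.6   0.49  1.93  1.04  1.33  2.29] | 0:0.26 [-0.21  0.52  2.11  0.72  0.37  2.54]
0 0 260 105:0.00 [-0.79  0.88  1.72  1.16  2.11  2.08] | 60:0.00 [-0.58  0.52  1.88  0.93  1.44  2.25] | 0:0.22 [-0.2   0.49  2.1   0.55  0.46  2.54]
0 0 270 105:0.00 [-0.74  0.91  1.63  1.07  2.2   2.11] | 60:0.00 [-0.56  0.54  1.83  0.82  1.53  2.2 ] | 0:0.17 [-0.18  0.46  2.1   0.39  0.53  2.54]
0 0 90 105:0.10 [ 0.27  0.81  1.92 -1.31  1.91  1.19] | 60:0.00 [-0.04  0.45  2.01 -1.25  1.15  0.81] | 0:0.00 [-0.58  0.56  1.82 -0.    0.77 -0.58]
0 0 110 105:0.07 [0.2  0.8  2.21 4.45 1.82 1.42] | 60:0.10 [-0.12  0.42  2.2   4.45  0.89  1.06] | 0:0.40 [
[... 3239 characters left out ...]
7] | 60:0.00 [-0.43  0.34  1.89  0.64  1.18 -0.59] | 0:0.00 [ 0.19  0.57  1.88 -0.52  0.92  0.74]
25 1 270 105:0.00 [-0.75  0.72  1.63  0.88  1.93 -0.98] | 60:0.00 [-0.43  0.35  1.87  0.58  1.26 -0.71] | 0:0.00 [ 0.22  0.53  1.99 -0.6   0.82  0.67]
25 1 90 105:0.00 [ 0.25  0.57  1.98 -1.27  1.56 -2.14] | 60:0.11 [-0.15  0.34  2.02 -0.99  0.88 -2.54] | 0:0.65 [-0.46  0.58  2.16 -0.97  0.11 -2.54]
25 1 110 105:0.15 [ 0.18  0.51  2.3   4.45  1.34 -1.87] | 60:0.24 [-0.31  0.31  2.22  4.45  0.42 -2.18] | 0:0.78 [-0.43  0.64  2.14  4.45  0.11 -2.06]
25 1 130 105:0.00 [ 0.18  0.42  2.39  4.27  1.24 -1.87] | 60:0.16 [-0.31  0.29  2.17  4.45  0.27 -2.45] | 0:0.84 [-0.38  0.66  2.1   4.45  0.11 -2.38]
```

```bash
cat > go.py <<'E'
from kin import *
from workcell import ctrl
def plan(goals,n=None):
    """goals: list of (pos,Rot); prints shift/turn from the present tool frame"""
    o=ctrl.get_obs();p0=o['ee_pos'];T0=R.from_rotvec(o['orientation']);q=o['qpos'];print('t',round(o['t'],2))
    for pos,T in goals:
        d=T0.inv().apply(pos-p0);w=(T0.inv()*T).as_rotvec();q,e=ik(pos,T,q)
        print('xyz',d.round(0),'rot',w.round(3),'rows>=',round(max(np.linalg.norm(pos-p0)/41,np.linalg.norm(w)/.124),1),'q',q.round(2),'err',round(e,3))
E
python3 - <<'E'
from go import *
J=np.array([530,148,0.])
pos,T,_=tool(204,0,20,1,org=J)
plan([(pos-T.apply([0,0,130]),T),(pos,T)]); print(pos)
E
```

```text
t 1.68
xyz [-296. -146.  201.] rot [ 0.615 -0.065  2.305] rows>= 19.2 q [ 0.3   0.71  1.29 -0.04  1.49  1.46] err 0.0
xyz [-242. -175.  316.] rot [ 0.615 -0.065  2.305] rows>= 19.2 q [ 0.29  0.79  1.45 -0.05  1.24  1.47] err 0.0
[600.34447769 179.31937932  54.14584021]
```

```bash

python3 -m inch '[{"xyz":[-30,-15,10],"rot":[0.03,-0.003,0.115]},{"xyz":[-60,-29,15],"rot":[0.06,-0.006,0.23]},{"xyz":[-89,-44,20],"rot":[0.09,-0.01,0.345]},{"xyz":[-118,-58,25],"rot":[0.12,-0.013,0.46]},{"xyz":[-148,-73,30],"rot":[0.15,-0.016,0.575]},{"xyz":[-178,-88,35],"rot":[0.18,-0.02,0.69]},{"xyz":[-207,-102,40],"rot":[0.215,-0.023,0.805]},{"xyz":[-237,-117,45],"rot":[0.245,-0.026,0.92]},{"xyz":[-266,-131,50],"rot":[0.275,-0.029,1.03]},{"xyz":[-280,-140,60],"rot":[0.307,-0.033,1.15]},{"xyz":[-280,-140,60],"rot":[0.307,-0.033,1.15]}]'; python3 log.py
python3 - <<'E'
from go import *
pos,T,_=tool(204,0,20,1,org=np.array([530,148,0.]))
plan([(pos-T.apply([0,0,130]),T),(pos,T)])
E
```

```text
t: 2.6
ee_pos: [605.9, 211.2, 302.2]
orientation: [2.063, 2.147, -0.371]
ft_force: [-1.8, -0.1, 0.2]
width: 87.6
grasp_force: 0.0
2.6 [ 0.424  0.465  1.404 -0.224  1.456  0.43 ]
t 2.6
xyz [ 19.  45. 122.] rot [ 0.295 -0.019  1.145] rows>= 9.5 q [ 0.3   0.71  1.29 -0.04  1.49  1.46] err 0.0
xyz [ 37.  13. 247.] rot [ 0.295 -0.019  1.145] rows>= 9.5 q [ 0.29  0.79  1.45 -0.05  1.24  1.47] err 0.0
```

```bash

python3 -m inch '[{"xyz":[2,5,10],"rot":[0.03,-0.002,0.115]},{"xyz":[4,9,20],"rot":[0.06,-0.004,0.23]},{"xyz":[6,13,33],"rot":[0.09,-0.006,0.345]},{"xyz":[8,18,45],"rot":[0.12,-0.008,0.46]},{"xyz":[10,22,57],"rot":[0.15,-0.01,0.575]},{"xyz":[12,27,70],"rot":[0.18,-0.012,0.69]},{"xyz":[14,31,85],"rot":[0.207,-0.013,0.805]},{"xyz":[16,36,95],"rot":[0.237,-0.015,0.92]},{"xyz":[18,40,110],"rot":[0.265,-0.017,1.03]},{"xyz":[19,45,122],"rot":[0.295,-0.019,1.145]},{"xyz":[19,45,122],"rot":[0.295,-0.019,1.145]}]'; python3 log.py
python3 - <<'E'
from go import *
from h import *
pos,T,_=tool(204,0,20,1,org=np.array([530,148,0.]))
plan([(pos,T)])
a=ctrl.get_image('top')[100:230,130:270];b=ctrl.get_image('side')[90:220,180:320]
cv2.imwrite('pics/a1.png',cv2.resize(np.hstack([a,b])[:,:,::-1],None,fx=2.85,fy=2.85,interpolation=cv2.INTER_CUBIC))
print(proj('side',[[606.3,182,67],[606.3,182,100]]),proj('side',pos))
E
```

```text
t: 3.52
ee_pos: [639.0, 200.1, 176.0]
orientation: [2.956, 0.637, -0.524]
ft_force: [0.2, 0.4, -0.2]
width: 87.8
grasp_force: 0.0
3.52 [ 0.304  0.71   1.291 -0.04   1.489  1.461]
t 3.52
xyz [  1.   3. 129.] rot [0.001 0.002 0.005] rows>= 3.2 q [ 0.29  0.79  1.45 -0.05  1.24  1.47] err 0.0
[[259.95337853 149.82270537]
 [260.28900419 140.40295907]] [[258.45707051 154.18403152]]
```

View pics/a1.png

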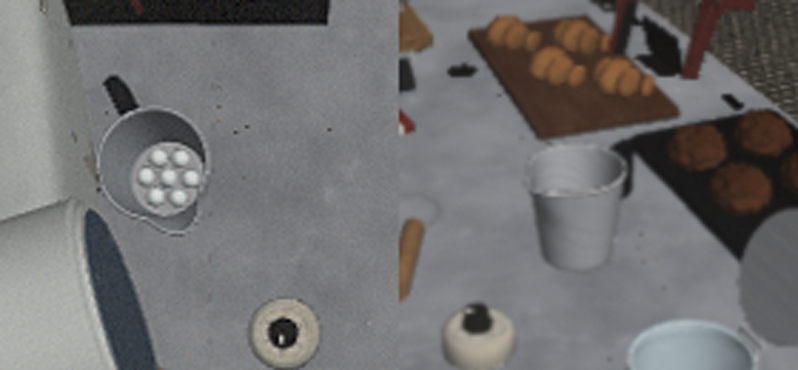

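The handle bar shows at side px (260,142–160), matching the predicted (260,140–150), and the fingers straddle it. I'll descend and grip.

```bash

python3 -m inch '[{"xyz":[0,1,25],"rot":[0,0,0]},{"xyz":[0,2,50],"rot":[0,0,0]},{"xyz":[1,3,75],"rot":[0,0,0]},{"xyz":[1,3,100],"rot":[0,0,0]},{"xyz":[1,3,118],"rot":[0,0,0]},{"xyz":[1,3,129],"rot":[0,0,0]},{"xyz":[1,3,129],"rot":[0,0,0]}]'
python3 -m inch '[{"xyz":[0,0,0],"rot":[0,0,0]},{"xyz":[0,0,0],"rot":[0,0,0]},{"xyz":[0,0,0],"rot":[0,0,0]},{"xyz":[0,0,0],"rot":[0,0,0]},{"xyz":[0,0,0],"rot":[0,0,0]},{"xyz":[0,0,0],"rot":[0,0,0]},{"xyz":[0,0,0],"rot":[0,0,0]},{"xyz":[0,0,0],"rot":[0,0,0]}]' 255
python3 - <<'E'
from h import *
a=ctrl.get_image('top')[100:230,130:270];b=ctrl.get_image('side')[90:220,180:320]
cv2.imwrite('pics/a2.png',cv2.resize(np.hstack([a,b])[:,:,::-1],None,fx=2.85,fy=2.85,interpolation=cv2.INTER_CUBIC))
E
```

```text
t: 4.2
ee_pos: [601.3, 180.5, 57.1]
orientation: [2.953, 0.647, -0.519]
ft_force: [-1.3, -0.3, 0.1]
width: 87.6
grasp_force: 0.0
t: 4.87
ee_pos: [603.5, 180.3, 58.5]
orientation: [2.955, 0.642, -0.514]
ft_force: [0.5, -0.1, 0.5]
width: 37.8
grasp_force: 0.0
```

```bash

python3 -m inch '[{"xyz":[0,0,4],"rot":[0,0,0]},{"xyz":[0,0,4],"rot":[0,0,0]},{"xyz":[0,0,4],"rot":[0,0,0]},{"xyz":[0,0,4],"rot":[0,0,0]},{"xyz":[0,0,4],"rot":[0,0,0]},{"xyz":[0,0,4],"rot":[0,0,0]},{"xyz":[0,0,4],"rot":[0,0,0]},{"xyz":[0,0,4],"rot":[0,0,0]}]' 255
python3 - <<'E'
from h import *
a=ctrl.get_image('top')[100:230,130:270];b=ctrl.get_image('side')[90:220,180:320]
cv2.imwrite('pics/a3.png',cv2.resize(np.hstack([a,b])[:,:,::-1],None,fx=2.85,fy=2.85,interpolation=cv2.INTER_CUBIC))
o=ctrl.get_obs();print(o['ee_pos'],o['orientation'],o['width'],o['grasp_force'])
E
```

```text
t: 5.63
ee_pos: [602.3, 179.6, 54.4]
orientation: [2.955, 0.642, -0.514]
ft_force: [-0.3, 0.4, -3.6]
width: 14.8
grasp_force: 29.9
[602.2748925  179.67395151  54.50700871] [ 2.95465959  0.64208007 -0.51355122] 15.05421833027201 29.93894089398168
```

View pics/a3.png

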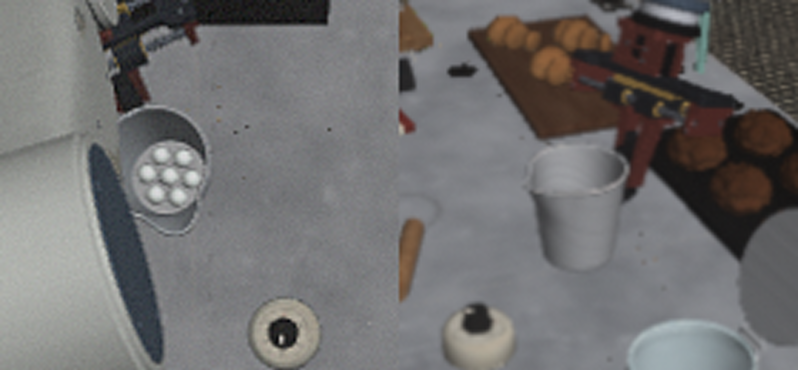

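```bash
cat >> go.py <<'E'
import os
def pose(o):return o['ee_pos'],R.from_rotvec(o['orientation'])
if os.path.exists('grip.json'):
    gj=json.load(open('grip.json'));XT=R.from_rotvec(gj['r']);XP=np.array(gj['p'])  # tool in jug frame
JAR=np.array([499.4,-152.8,0])
def jt(az,tilt,lip=None,org=None):
    J=jugR(az,tilt)
    if org is None: org=np.array(lip)-J.apply([68,0,110])
    return org+J.apply(XP),J*XT
E
python3 - <<'E'
from go import *
p,T=pose(ctrl.get_obs());y=T.apply([0,1,0]);az=np.degrees(np.arctan2(y[1],y[0]))+90  # flip: tool y=+jug y -> jug x = y-90
az=np.degrees(np.arctan2(y[1],y[0]))-90;print('az',az%360,'tooly',y)
J=jugR(az,0);org=np.array([530,148,0.])
g=p-T.apply([0,0,19]);loc=J.inv().apply(g-org);print('grasp pt in jug',loc)
# bar centre laterally is exact: shift origin so local y=0
org+=J.apply([0,loc[1],0]);
loc=J.inv().apply(p-org);print(org,loc)
json.dump({'r':(J.inv()*T).as_rotvec().tolist(),'p':loc.tolist(),'az':az,'org':org.tolist()},open('grip.json','w'))
E
python3 - <<'E'
from go import *
plan([jt(gj['az'],0,org=np.array(gj['org'])+[0,0,h]) for h in(20,130)])
E
```

```text
az 204.53925445844246 tooly [ 0.41531586 -0.90967538  0.00185474]
grasp pt in jug [-85.31985712   1.17072911  72.39006923]
[530.48622321 146.93501472   0.        ] [-7.89015204e+01  3.31685055e-02  5.45070087e+01]
t 5.73
xyz [ -7.   0. -19.] rot [ 0. -0.  0.] rows>= 0.5 q [ 0.29  0.77  1.45 -0.05  1.27  1.46] err 0.0
xyz [ -44.    0. -122.] rot [ 0. -0.  0.] rows>= 3.2 q [ 0.29  0.64  1.4  -0.05  1.44  1.45] err 0.0
```

Everything is consistent (bar at −85.3 against −83.5 nominal). I'll lift gently.

```bash

python3 -m inch '[{"xyz":[-1,0,-3],"rot":[0,0,0]},{"xyz":[-3,0,-8],"rot":[0,0,0]},{"xyz":[-5,0,-15],"rot":[0,0,0]},{"xyz":[-9,0,-25],"rot":[0,0,0]},{"xyz":[-14,0,-40],"rot":[0,0,0]},{"xyz":[-20,0,-55],"rot":[0,0,0]},{"xyz":[-27,0,-75],"rot":[0,0,0]},{"xyz":[-34,0,-95],"rot":[0,0,0]},{"xyz":[-40,0,-112],"rot":[0,0,0]},{"xyz":[-44,0,-122],"rot":[0,0,0]},{"xyz":[-44,0,-122],"rot":[0,0,0]}]'
python3 - <<'E'
from go import *
from h import *
a=ctrl.get_image('top')[90:230,110:260];b=ctrl.get_image('side')[60:200,170:320]
cv2.imwrite('pics/a4.png',cv2.resize(np.hstack([a,b])[:,:,::-1],None,fx=2.66,fy=2.66,interpolation=cv2.INTER_CUBIC))
p,T=pose(ctrl.get_obs());J=T*XT.inv();o=p-J.apply(XP)
for n,l in(('base',[0,0,0]),('rim',[0,0,105]),('lip',[68,0,110])):
    P_=o+J.apply(l);print(n,P_,(proj('top',P_)-[110,90])*2.66,(proj('side',P_)-[170,60])*2.66+[399,0])
E
```

```text
t: 6.65
ee_pos: [603.6, 180.3, 188.4]
orientation: [2.957, 0.642, -0.505]
ft_force: [1.1, 0.9, -3.9]
width: 14.7
grasp_force: 29.9
base [530.22397455 147.1649487  130.27457533] [[193.46239212 175.29843667]] [[589.53182155 216.22486979]]
rim [530.13041393 147.12435582 235.2745258 ] [[173.49446937 156.3264305 ]] [[589.57612905 124.18543835]]
lip [468.26754028 118.88181884 240.20848646] [[204.08349288 228.44317547]] [[541.23059504 139.93433242]]
```

View pics/a4.png

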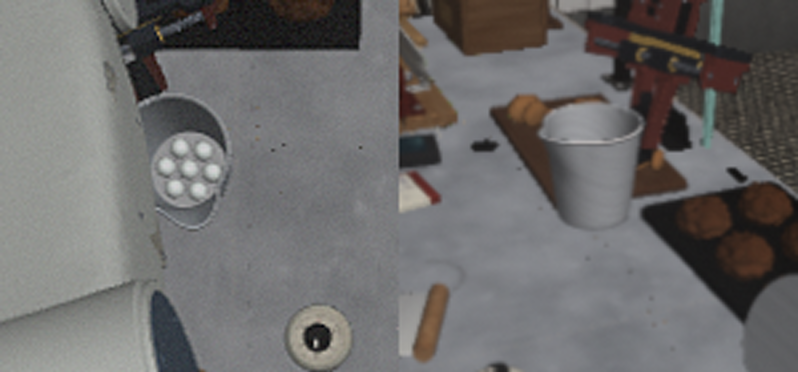

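The view shows the jug hanging level in the grip with all beads inside. The lip is at about top crop (197,228), as predicted, so there is no slip. Next I'll plan the carry and the pour.

```bash
cat > w.py <<'E'
from go import *
def lip(back,z,az=260,side=-5):
    d=np.array([np.cos(np.radians(az)),np.sin(np.radians(az)),0]);return JAR+[side,0,z]-back*d
def blend(a,b,ss):return [(a[0]+(b[0]-a[0])*s,)+tuple(np.array(a[1+i])+(np.array(b[1+i])-np.array(a[1+i]))*s for i in(0,1)) for s in ss]
E
python3 - <<'E'
from w import *
az=gj['az']%360 ; o0=np.array(gj['org'])+[0,0,130]
l0=o0+jugR(az,0).apply([68,0,110]);l1=lip(70,220)
print(l0,l1)
plan([jt(az+(260-az)*s,0,lip=l0+(l1-l0)*s) for s in(.2,.4,.6,.8,1)]+[jt(260,20,lip=lip(60,195)),jt(260,45,lip=lip(40,155)),jt(260,70,lip=lip(22,128)),jt(260,105,lip=lip(20,125))])
E
```

```text
[468.62819109 118.69348745 240.        ] [506.55537244 -83.86345729 220.        ]
t 6.75
xyz [-10.  12.   8.] rot [-0.065 -0.001 -0.182] rows>= 1.6 q [ 0.3   0.62  1.45 -0.11  1.4   1.29] err 0.0
xyz [-26.  25.  18.] rot [-0.131 -0.    -0.365] rows>= 3.1 q [ 0.31  0.59  1.51 -0.17  1.35  1.13] err 0.0
xyz [-46.  40.  30.] rot [-0.196  0.    -0.547] rows>= 4.7 q [ 0.31  0.55  1.6  -0.23  1.27  0.97] err 0.0
xyz [-71.  58.  43.] rot [-0.261  0.001 -0.729] rows>= 6.2 q [ 0.3   0.5   1.69 -0.29  1.18  0.81] err 0.0
xyz [-99.  79.  57.] rot [-0.327  0.001 -0.911] rows>= 7.8 q [ 0.27  0.45  1.8  -0.36  1.07  0.64] err 0.0
xyz [-109.   79.   30.] rot [-0.164  0.322 -0.958] rows>= 8.3 q [0.09 0.33 1.85 0.   0.95 0.26] err 0.0
xyz [-136.  107.   12.] rot [ 0.049  0.723 -0.989] rows>= 9.9 q [-0.22  0.3   1.9   0.52  1.02 -0.35] err 0.0
xyz [-177.  156.   -3.] rot [ 0.271  1.121 -0.988] rows>= 12.2 q [-0.53  0.43  1.87  0.83  1.34 -0.77] err 0.0
xyz [-236.  229.  -18.] rot [ 0.6    1.67  -0.927] rows>= 16.2 q [-0.78  0.72  1.75  1.03  1.86 -1.  ] err 0.0
```

```bash

python3 -m inch '[{"xyz":[-5,6,4],"rot":[-0.033,0,-0.091]},{"xyz":[-10,12,8],"rot":[-0.065,0,-0.182]},{"xyz":[-18,18,13],"rot":[-0.098,0,-0.273]},{"xyz":[-26,25,18],"rot":[-0.131,0,-0.365]},{"xyz":[-36,32,24],"rot":[-0.163,0,-0.456]},{"xyz":[-46,40,30],"rot":[-0.196,0,-0.547]},{"xyz":[-58,49,36],"rot":[-0.228,0,-0.638]},{"xyz":[-71,58,43],"rot":[-0.261,0,-0.729]},{"xyz":[-85,68,50],"rot":[-0.294,0,-0.82]},{"xyz":[-99,79,57],"rot":[-0.327,0,-0.911]},{"xyz":[-99,79,57],"rot":[-0.327,0,-0.911]},{"xyz":[-99,79,57],"rot":[-0.327,0,-0.911]}]'
python3 log.py
python3 - <<'E'
from w import *
plan([jt(260,10,lip=lip(65,208)),jt(260,20,lip=lip(60,195)),jt(260,30,lip=lip(52,180)),jt(260,40,lip=lip(44,163)),jt(260,50,lip=lip(36,148)),jt(260,60,lip=lip(28,138)),jt(260,70,lip=lip(22,130))])
E
```

```text
t: 7.75
ee_pos: [530.7, 60.7, 163.2]
orientation: [2.219, 1.859, -0.391]
ft_force: [0.5, 0.5, -3.2]
width: 15.1
grasp_force: 30.0
7.75 [ 0.27   0.45   1.8   -0.355  1.075  0.645]
t 7.75
xyz [ -3.   1. -16.] rot [-0.004  0.177 -0.001] rows>= 1.4 q [ 0.19  0.38  1.83 -0.19  1.    0.47] err 0.0
xyz [-10.   1. -28.] rot [-0.004  0.351 -0.001] rows>= 2.8 q [0.09 0.33 1.85 0.   0.95 0.26] err 0.0
xyz [-23.   1. -36.] rot [-0.004  0.526 -0.001] rows>= 4.2 q [-0.03  0.3   1.88  0.22  0.95  0.02] err 0.0
xyz [-40.   1. -40.] rot [-0.003  0.701 -0.001] rows>= 5.6 q [-0.16  0.3   1.9   0.43  0.99 -0.23] err 0.0
xyz [-62.   1. -43.] rot [-0.003  0.875 -0.001] rows>= 7.1 q [-0.29  0.32  1.9   0.61  1.07 -0.45] err 0.0
xyz [-88.   1. -47.] rot [-3.00e-03  1.05e+00 -1.00e-03] rows>= 8.5 q [-0.42  0.36  1.89  0.74  1.2  -0.63] err 0.0
xyz [-116.    1.  -49.] rot [-3.000e-03  1.224e+00 -1.000e-03] rows>= 9.9 q [-0.53  0.42  1.87  0.83  1.35 -0.77] err 0.0
```

```bash

python3 -m inch '[{"xyz":[-1,1,-8],"rot":[0,0.088,0]},{"xyz":[-3,1,-16],"rot":[0,0.176,0]},{"xyz":[-6,1,-22],"rot":[0,0.263,0]},{"xyz":[-10,1,-28],"rot":[0,0.351,0]},{"xyz":[-16,1,-32],"rot":[0,0.438,0]},{"xyz":[-23,1,-36],"rot":[0,0.526,0]},{"xyz":[-31,1,-38],"rot":[0,0.613,0]},{"xyz":[-40,1,-40],"rot":[0,0.701,0]},{"xyz":[-51,1,-41],"rot":[0,0.788,0]},{"xyz":[-62,1,-43],"rot":[0,0.875,0]},{"xyz":[-75,1,-45],"rot":[0,0.962,0]},{"xyz":[-88,1,-47],"rot":[0,1.05,0]}]'
python3 -m inch '[{"xyz":[0,0,0],"rot":[0,0,0]},{"xyz":[0,0,0],"rot":[0,0,0]},{"xyz":[0,0,0],"rot":[0,0,0]}]'
python3 log.py
python3 - <<'E'
from w import *
from h import *
a=ctrl.get_image('top')[90:230,230:380];b=ctrl.get_image('side')[100:280,190:380]
b=cv2.resize(b,(int(190*140/180),140))
cv2.imwrite('pics/a5.png',cv2.resize(np.hstack([a,b])[:,:,::-1],None,fx=2.66,fy=2.66,interpolation=cv2.INTER_CUBIC))
p,T=pose(ctrl.get_obs());J=T*XT.inv();o=p-J.apply(XP)
print('tilt',np.degrees(np.arccos(J.apply([0,0,1])[2])))
for n,l in(('base',[0,0,0]),('rim',[0,0,105]),('lip',[68,0,110])):
    P_=o+J.apply(l);print(n,P_,(proj('top',P_)-[230,90])*2.66,(proj('side',P_)-[190,100])*140/180*2.66+[399,0])
plan([jt(260,t,lip=lip(k,z)) for t,k,z in((65,25,134),(70,22,130),(75,20,127),(80,20,126),(84,20,125),(90,20,125),(96,20,125),(102,20,125),(110,20,125))])
E
```

```text
t: 8.75
ee_pos: [522.6, -5.5, 238.8]
orientation: [-1.985, -1.666, -0.735]
ft_force: [0.2, -0.1, -3.9]
width: 14.5
grasp_force: 30.0
t: 9.0
ee_pos: [522.1, -4.6, 237.8]
orientation: [-1.988, -1.668, -0.728]
ft_force: [-0.4, -0.4, -4.4]
width: 15.0
grasp_force: 30.0
9.0 [-0.415  0.361  1.89   0.738  1.202 -0.626]
tilt 60.00963077716395
base [523.18343105   3.98471701 142.71096055] [[ 27.84035822 181.36163891]] [[546.00593432 130.19469711]]
rim [507.69293815 -85.62777863 195.19567505] [[127.92249509 190.49969926]] [[570.27346053 132.90909187]]
lip [ 501.13851739 -123.3837341   138.79951034] [[167.09003269 206.63370818]] [[577.89221    195.90201198]]
t 9.1
xyz [ -7.  -1. -13.] rot [-0.002  0.087  0.002] rows>= 0.7 q [-0.48  0.39  1.88  0.79  1.27 -0.7 ] err 0.0
xyz [-14.  -1. -26.] rot [-0.002  0.174  0.002] rows>= 1.4 q [-0.53  0.42  1.87  0.83  1.35 -0.77] err 0.0
xyz [-20.  -1. -38.] rot [-0.002  0.262  0.002] rows>= 2.1 q [-0.58  0.46  1.86  0.87  1.42 -0.82] err 0.0
xyz [-25.  -1. -51.] rot [-0.002  0.349  0.002] rows>= 2.8 q [-0.62  0.5   1.84  0.9   1.5  -0.86] err 0.0
xyz [-29.  -1. -60.] rot [-0.002  0.419  0.002] rows>= 3.4 q [-0.65  0.53  1.83  0.93  1.55 -0.89] err 0.0
xyz [-36.  -1. -75.] rot [-0.003  0.523  0.002] rows>= 4.2 q [-0.7   0.58  1.81  0.96  1.64 -0.93] err 0.0
xyz [-45.  -1. -89.] rot [-0.003  0.628  0.002] rows>= 5.1 q [-0.73  0.64  1.78  0.99  1.73 -0.97] err 0.0
xyz [ -55.   -1. -102.] rot [-0.003  0.733  0.003] rows>= 5.9 q [-0.76  0.69  1.76  1.02  1.82 -0.99] err 0.0
xyz [ -71.   -1. -117.] rot [-0.003  0.872  0.003] rows>= 7.0 q [-0.8   0.77  1.72  1.05  1.93 -1.02] err 0.0
```

View pics/a5.png

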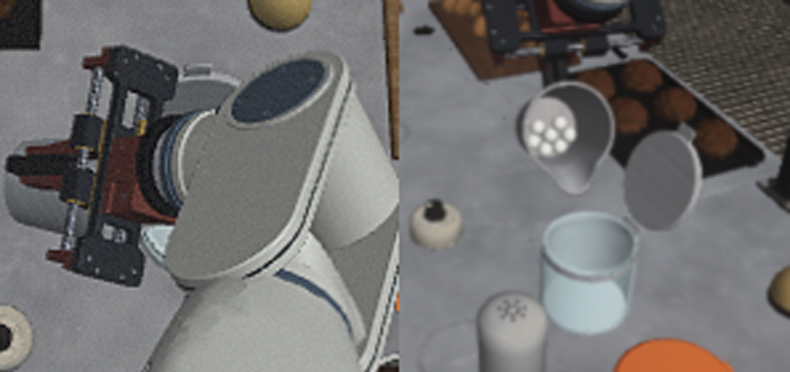

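The side view shows the spout at crop (574,190), predicted (578,196), heading over the jar mouth at about (590,235). The beads are still on the jug floor and the jug has not slipped. I'll tip on.

```bash

python3 -m inch '[{"xyz":[-4,-1,-7],"rot":[0,0.044,0]},{"xyz":[-7,-1,-13],"rot":[0,0.087,0]},{"xyz":[-11,-1,-20],"rot":[0,0.13,0]},{"xyz":[-14,-1,-26],"rot":[0,0.174,0]},{"xyz":[-17,-1,-32],"rot":[0,0.218,0]},{"xyz":[-20,-1,-38],"rot":[0,0.262,0]},{"xyz":[-23,-1,-45],"rot":[0,0.305,0]},{"xyz":[-25,-1,-51],"rot":[0,0.349,0]},{"xyz":[-27,-1,-55],"rot":[0,0.384,0]},{"xyz":[-29,-1,-60],"rot":[0,0.419,0]},{"xyz":[-29,-1,-60],"rot":[0,0.419,0]},{"xyz":[-29,-1,-60],"rot":[0,0.419,0]}]'
python3 log.py
python3 - <<'E'
from w import *
p,T=pose(ctrl.get_obs());J=T*XT.inv();o=p-J.apply(XP)
print('tilt',np.degrees(np.arccos(J.apply([0,0,1])[2])),'lip',o+J.apply([68,0,110]))
plan([jt(260,t,lip=lip(20,125)) for t in(87,90,93,96,100,104,108,112)])
E
```

```text
t: 10.1
ee_pos: [510.5, -63.9, 264.9]
orientation: [-1.686, -1.417, -1.059]
ft_force: [-0.4, -1.1, -4.0]
width: 14.9
grasp_force: 30.0
10.1 [-0.653  0.532  1.826  0.926  1.556 -0.894]
tilt 83.96564686019947 lip [ 498.40309355 -133.53127343  124.66502148]
t 10.1
xyz [ 0. -0. -8.] rot [-0.002  0.053  0.001] rows>= 0.4 q [-0.68  0.56  1.82  0.94  1.6  -0.91] err 0.0
xyz [ -0.  -0. -16.] rot [-0.002  0.105  0.002] rows>= 0.8 q [-0.7   0.58  1.81  0.96  1.64 -0.93] err 0.0
xyz [ -1.  -0. -25.] rot [-0.003  0.158  0.002] rows>= 1.3 q [-0.71  0.61  1.8   0.98  1.69 -0.95] err 0.0
xyz [ -2.  -0. -33.] rot [-0.003  0.21   0.002] rows>= 1.7 q [-0.73  0.64  1.78  0.99  1.73 -0.97] err 0.0
xyz [ -5.  -0. -43.] rot [-0.003  0.28   0.002] rows>= 2.3 q [-0.75  0.67  1.77  1.01  1.79 -0.98] err 0.0
xyz [ -8.  -0. -54.] rot [-0.002  0.35   0.002] rows>= 2.8 q [-0.77  0.71  1.75  1.03  1.85 -1.  ] err 0.0
xyz [-12.  -0. -64.] rot [-0.002  0.419  0.002] rows>= 3.4 q [-0.79  0.75  1.73  1.05  1.9  -1.02] err 0.0
xyz [-17.  -0. -74.] rot [-0.002  0.489  0.002] rows>= 3.9 q [-0.8   0.79  1.72  1.06  1.96 -1.03] err 0.0
```

```bash

python3 -m inch '[{"xyz":[0,0,-3],"rot":[0,0.018,0]},{"xyz":[0,0,-5],"rot":[0,0.035,0]},{"xyz":[0,0,-8],"rot":[0,0.053,0]},{"xyz":[0,0,-11],"rot":[0,0.07,0]},{"xyz":[0,0,-14],"rot":[0,0.088,0]},{"xyz":[0,0,-16],"rot":[0,0.105,0]},{"xyz":[0,0,-19],"rot":[0,0.123,0]},{"xyz":[-1,0,-22],"rot":[0,0.14,0]},{"xyz":[-1,0,-25],"rot":[0,0.158,0]},{"xyz":[-1,0,-28],"rot":[0,0.175,0]},{"xyz":[-2,0,-30],"rot":[0,0.193,0]},{"xyz":[-2,0,-33],"rot":[0,0.21,0]}]'
python3 -m inch '[{"xyz":[0,0,0],"rot":[0,0,0]},{"xyz":[-1,0,-3],"rot":[0,0.018,0]},{"xyz":[-1,0,-5],"rot":[0,0.035,0]},{"xyz":[-1,0,-8],"rot":[0,0.053,0]},{"xyz":[-1,0,-10],"rot":[0,0.07,0]},{"xyz":[-2,0,-13],"rot":[0,0.088,0]},{"xyz":[-2,0,-16],"rot":[0,0.105,0]},{"xyz":[-2,0,-18],"rot":[0,0.123,0]},{"xyz":[-2,0,-21],"rot":[0,0.14,0]},{"xyz":[-2,0,-24],"rot":[0,0.158,0]},{"xyz":[-3,0,-26],"rot":[0,0.175,0]},{"xyz":[-3,0,-29],"rot":[0,0.193,0]}]'
python3 log.py
python3 - <<'E'
from w import *
from h import *
b=ctrl.get_image('side')[100:280,190:380]
cv2.imwrite('pics/a6.png',cv2.resize(b[:,:,::-1],None,fx=3,fy=3,interpolation=cv2.INTER_CUBIC))
p,T=pose(ctrl.get_obs());J=T*XT.inv();o=p-J.apply(XP)
print('tilt',np.degrees(np.arccos(J.apply([0,0,1])[2])),'lip',o+J.apply([68,0,110]))
plan([jt(260,t,lip=lip(20,125)) for t in(108,112)])
E
```

```text
t: 11.1
ee_pos: [504.8, -94.9, 277.7]
orientation: [-1.524, -1.279, -1.201]
ft_force: [-0.1, 0.9, -3.7]
width: 14.9
grasp_force: 30.0
t: 12.1
ee_pos: [499.8, -123.4, 281.6]
orientation: [-1.371, -1.151, -1.314]
ft_force: [0.4, 0.1, -3.1]
width: 14.8
grasp_force: 30.0
12.1 [-0.784  0.746  1.736  1.042  1.892 -1.014]
tilt 107.33772093679055 lip [ 498.19086623 -132.78642981  124.58539657]
t 12.15
xyz [ 0. -0. -2.] rot [-0.001  0.012  0.001] rows>= 0.1 q [-0.79  0.75  1.73  1.05  1.9  -1.02] err 0.0
xyz [  0.  -0. -13.] rot [-0.001  0.081  0.001] rows>= 0.7 q [-0.8   0.79  1.72  1.06  1.96 -1.03] err 0.0
```

View pics/a6.png

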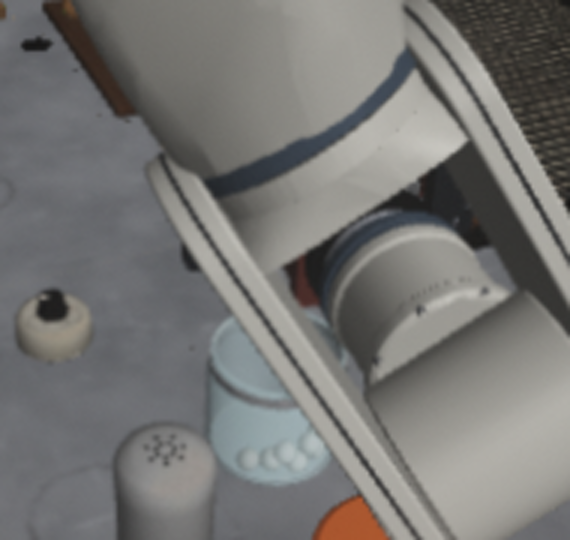

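The side view shows beads lying on the jar floor at crop (245–320,445–460), with the arm hiding the rest. I'll tip a little further, hold, then return the jug.

```bash

python3 -m inch '[{"xyz":[0,0,-4],"rot":[0,0.025,0]},{"xyz":[0,0,-8],"rot":[0,0.05,0]},{"xyz":[0,0,-8],"rot":[0,0.05,0]},{"xyz":[0,0,-8],"rot":[0,0.05,0]},{"xyz":[0,0,-8],"rot":[0,0.05,0]},{"xyz":[0,0,-8],"rot":[0,0.05,0]},{"xyz":[0,0,-8],"rot":[0,0.05,0]},{"xyz":[0,0,-8],"rot":[0,0.05,0]},{"xyz":[0,0,-8],"rot":[0,0.05,0]},{"xyz":[0,0,-8],"rot":[0,0.05,0]},{"xyz":[0,0,-8],"rot":[0,0.05,0]},{"xyz":[0,0,-8],"rot":[0,0.05,0]}]'
python3 - <<'E'
from w import *
plan([jt(260,t,lip=lip(k,z)) for t,k,z in((105,20,126),(100,20,127),(95,20,128),(90,20,128),(85,20,129),(80,20,130),(75,22,132),(70,24,135),(65,27,140),(60,30,145))])
E
```

```text
t: 13.15
ee_pos: [498.5, -131.0, 282.1]
orientation: [-1.332, -1.119, -1.34]
ft_force: [-0.4, 0.6, -2.7]
width: 14.6
grasp_force: 30.0
t 13.15
xyz [ 0. -0. 13.] rot [-0.002 -0.088  0.001] rows>= 0.7 q [-0.78  0.72  1.75  1.03  1.86 -1.  ] err 0.0
xyz [-1. -0. 27.] rot [-0.002 -0.175  0.001] rows>= 1.4 q [-0.75  0.67  1.77  1.01  1.79 -0.98] err 0.0
xyz [-3. -0. 40.] rot [-0.002 -0.262  0.001] rows>= 2.1 q [-0.73  0.62  1.79  0.99  1.72 -0.96] err 0.0
xyz [-7. -0. 53.] rot [-0.002 -0.35   0.001] rows>= 2.8 q [-0.7   0.58  1.81  0.96  1.65 -0.93] err 0.0
xyz [-12.  -0.  66.] rot [-0.002 -0.437  0.001] rows>= 3.5 q [-0.66  0.53  1.82  0.93  1.57 -0.89] err 0.0
xyz [-17.  -0.  78.] rot [-0.002 -0.524  0.001] rows>= 4.2 q [-0.62  0.49  1.84  0.9   1.5  -0.86] err 0.0
xyz [-23.  -0.  91.] rot [-0.002 -0.611  0.001] rows>= 4.9 q [-0.58  0.45  1.86  0.87  1.42 -0.81] err 0.0
xyz [-29.  -0. 104.] rot [-0.002 -0.699  0.001] rows>= 5.6 q [-0.53  0.41  1.87  0.83  1.35 -0.76] err 0.0
xyz [-33.  -0. 117.] rot [-0.002 -0.786  0.001] rows>= 6.3 q [-0.47  0.38  1.88  0.79  1.28 -0.69] err 0.0
xyz [-38.  -0. 129.] rot [-0.001 -0.873  0.001] rows>= 7.0 q [-0.41  0.35  1.89  0.74  1.21 -0.62] err 0.0
```

```bash

python3 -m inch '[{"xyz":[0,0,13],"rot":[0,-0.088,0]},{"xyz":[-1,0,27],"rot":[0,-0.175,0]},{"xyz":[-3,0,40],"rot":[0,-0.262,0]},{"xyz":[-7,0,53],"rot":[0,-0.35,0]},{"xyz":[-12,0,66],"rot":[0,-0.437,0]},{"xyz":[-17,0,78],"rot":[0,-0.524,0]},{"xyz":[-23,0,91],"rot":[0,-0.611,0]},{"xyz":[-29,0,104],"rot":[0,-0.699,0]},{"xyz":[-33,0,117],"rot":[0,-0.786,0]},{"xyz":[-38,0,129],"rot":[0,-0.873,0]},{"xyz":[-38,0,129],"rot":[0,-0.873,0]},{"xyz":[-38,0,129],"rot":[0,-0.873,0]}]'
python3 log.py
python3 - <<'E'
from w import *
from h import *
b=ctrl.get_image('side')[100:280,190:380]
cv2.imwrite('pics/a7.png',cv2.resize(b[:,:,::-1],None,fx=3,fy=3,interpolation=cv2.INTER_CUBIC))
az1=260;az=gj['az']%360
plan([jt(260,t,lip=lip(k,z)) for t,k,z in((50,38,153),(40,46,167),(30,54,184),(20,62,200),(10,70,214),(0,75,225))])
E
```

```text
t: 14.15
ee_pos: [520.5, -2.3, 245.5]
orientation: [-1.984, -1.671, -0.73]
ft_force: [-1.0, 0.1, -3.4]
width: 14.9
grasp_force: 30.0
14.15 [-0.413  0.347  1.889  0.736  1.213 -0.619]
t 14.2
xyz [ 8.  0. 26.] rot [-0.002 -0.176  0.002] rows>= 1.4 q [-0.29  0.31  1.9   0.6   1.08 -0.44] err 0.0
xyz [15.  0. 47.] rot [-0.002 -0.351  0.002] rows>= 2.8 q [-0.15  0.29  1.89  0.43  0.99 -0.22] err 0.0
xyz [20.  0. 64.] rot [-0.002 -0.526  0.002] rows>= 4.2 q [-0.03  0.29  1.87  0.22  0.96  0.03] err 0.0
xyz [21.  0. 79.] rot [-0.002 -0.7    0.002] rows>= 5.6 q [0.09 0.32 1.85 0.   0.97 0.27] err 0.0
xyz [16.  0. 93.] rot [-0.002 -0.875  0.002] rows>= 7.1 q [ 0.2   0.38  1.82 -0.19  1.02  0.48] err 0.0
xyz [  4.   0. 103.] rot [-1.000e-03 -1.049e+00  1.000e-03] rows>= 8.5 q [ 0.28  0.44  1.79 -0.35  1.09  0.64] err 0.0
```

View pics/a7.png

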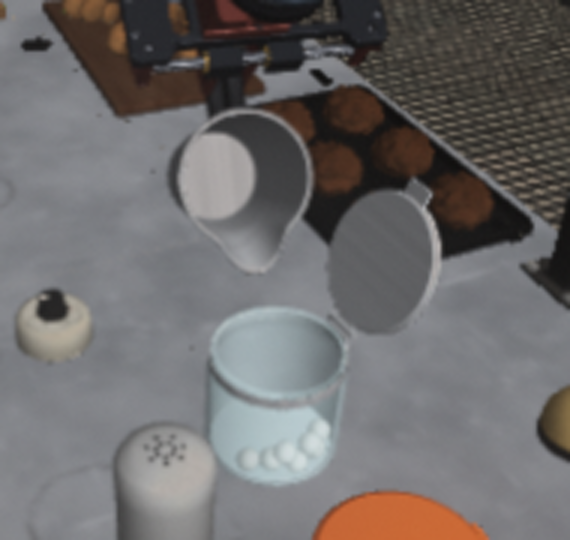

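The side view shows the jug empty and all the beads on the jar floor (crop 245–325, 425–465). I'll stand it upright.

```bash

python3 -m inch '[{"xyz":[4,0,13],"rot":[0,-0.088,0]},{"xyz":[8,0,26],"rot":[0,-0.176,0]},{"xyz":[12,0,37],"rot":[0,-0.263,0]},{"xyz":[15,0,47],"rot":[0,-0.351,0]},{"xyz":[18,0,56],"rot":[0,-0.438,0]},{"xyz":[20,0,64],"rot":[0,-0.526,0]},{"xyz":[21,0,72],"rot":[0,-0.613,0]},{"xyz":[21,0,79],"rot":[0,-0.7,0]},{"xyz":[19,0,86],"rot":[0,-0.788,0]},{"xyz":[16,0,93],"rot":[0,-0.875,0]},{"xyz":[10,0,98],"rot":[0,-0.962,0]},{"xyz":[4,0,103],"rot":[0,-1.049,0]}]'
python3 -m inch '[{"xyz":[0,0,0],"rot":[0,0,0]},{"xyz":[0,0,0],"rot":[0,0,0]}]'
python3 log.py
python3 - <<'E'
from w import *
p,T=pose(ctrl.get_obs());J=T*XT.inv();print('org',p-J.apply(XP),'jug z',J.apply([0,0,1]))
plan([jt(260,0,org=[525,y,z]) for y,z in((60,90),(110,40),(110,12),(110,1))])
E
```

```text
t: 15.2
ee_pos: [532.8, 63.7, 167.8]
orientation: [2.218, 1.856, -0.394]
ft_force: [-0.4, 0.9, -3.9]
width: 14.6
grasp_force: 30.0
t: 15.37
ee_pos: [532.1, 64.6, 166.9]
orientation: [2.219, 1.863, -0.391]
ft_force: [-0.0, -0.3, -3.4]
width: 14.8
grasp_force: 30.0
15.37 [ 0.274  0.448  1.792 -0.349  1.087  0.641]
org [518.02171638 -13.04328535 112.45134812] jug z [ 6.10568533e-03 -5.12628765e-04  9.99981229e-01]
t 15.37
xyz [76. -6. -4.] rot [-0.006  0.001  0.002] rows>= 1.9 q [ 0.39  0.52  1.74 -0.33  1.1   0.74] err 0.0
xyz [140. -15.  27.] rot [-0.006  0.001  0.002] rows>= 3.5 q [ 0.46  0.61  1.7  -0.32  1.05  0.83] err 0.0
xyz [149. -15.  53.] rot [-0.006  0.001  0.002] rows>= 3.9 q [ 0.46  0.66  1.71 -0.33  1.01  0.85] err 0.0
xyz [153. -14.  64.] rot [-0.006  0.001  0.002] rows>= 4.1 q [ 0.46  0.67  1.71 -0.33  0.99  0.85] err 0.0
```

```bash

python3 -m inch '[{"xyz":[25,-2,-1],"rot":[0,0,0]},{"xyz":[50,-4,-3],"rot":[0,0,0]},{"xyz":[76,-6,-4],"rot":[0,0,0]},{"xyz":[98,-9,6],"rot":[0,0,0]},{"xyz":[120,-12,16],"rot":[-0.003,0,0]},{"xyz":[140,-15,27],"rot":[-0.006,0,0]},{"xyz":[145,-15,40],"rot":[-0.006,0,0]},{"xyz":[149,-15,53],"rot":[-0.006,0,0]},{"xyz":[149,-15,53],"rot":[-0.006,0,0]}]'
python3 -m inch '[{"xyz":[1,0,2],"rot":[0,0,0]},{"xyz":[2,0,4],"rot":[0,0,0]},{"xyz":[2,0,6],"rot":[0,0,0]},{"xyz":[3,0,8],"rot":[0,0,0]},{"xyz":[3,0,10],"rot":[0,0,0]},{"xyz":[3,0,10],"rot":[0,0,0]}]'
python3 - <<'E'
from w import *
p,T=pose(ctrl.get_obs());J=T*XT.inv();print('org',p-J.apply(XP),'jug z',J.apply([0,0,1]))
E
```

```text
t: 16.12
ee_pos: [538.2, 185.4, 66.1]
orientation: [2.215, 1.858, -0.387]
ft_force: [-1.0, -0.6, -3.9]
width: 15.1
grasp_force: 30.0
t: 16.62
ee_pos: [539.5, 186.9, 57.8]
orientation: [2.213, 1.858, -0.381]
ft_force: [0.2, -0.1, -2.5]
width: 15.1
grasp_force: 30.0
org [526.15314226 109.07425351   3.45130706] jug z [-0.00421986  0.00230952  0.99998843]
```

```bash

python3 -m inch '[{"xyz":[0,0,1],"rot":[0,0,0]},{"xyz":[1,0,2],"rot":[0,0,0]},{"xyz":[1,0,3],"rot":[0,0,0]},{"xyz":[1,0,3],"rot":[0,0,0]},{"xyz":[1,0,3],"rot":[0,0,0]}]'
python3 - <<'E'
from w import *
p,T=pose(ctrl.get_obs());J=T*XT.inv();print('org',p-J.apply(XP),'jug z',J.apply([0,0,1]))
E
```

```text
t: 17.03
ee_pos: [539.7, 187.1, 54.7]
orientation: [2.213, 1.858, -0.38]
ft_force: [-0.2, -0.2, -2.2]
width: 14.7
grasp_force: 30.0
org [5.26322451e+02 1.09283440e+02 3.26123880e-01] jug z [-0.00441845  0.00229112  0.99998761]
```

```bash

python3 -m inch '[{"xyz":[0,0,0.5],"rot":[0,0,0]},{"xyz":[0,0,0.5],"rot":[0,0,0]}]'
python3 -m inch '[{"xyz":[0,0,0.5],"rot":[0,0,0]},{"xyz":[0,0,0.5],"rot":[0,0,0]},{"xyz":[0,0,0.5],"rot":[0,0,0]},{"xyz":[0,0,0.5],"rot":[0,0,0]},{"xyz":[0,0,0.5],"rot":[0,0,0]},{"xyz":[0,0,0.5],"rot":[0,0,0]},{"xyz":[0,0,0.5],"rot":[0,0,0]},{"xyz":[0,0,0.5],"rot":[0,0,0]},{"xyz":[0,0,0.5],"rot":[0,0,0]}]' 0
python3 -m inch '[{"xyz":[0,0,-10],"rot":[0,0,0]},{"xyz":[0,0,-25],"rot":[0,0,0]},{"xyz":[0,0,-50],"rot":[0,0,0]},{"xyz":[0,0,-85],"rot":[0,0,0]},{"xyz":[0,0,-120],"rot":[0,0,0]},{"xyz":[0,0,-155],"rot":[0,0,0]},{"xyz":[0,0,-180],"rot":[0,0,0]},{"xyz":[0,0,-200],"rot":[0,0,0]},{"xyz":[0,0,-200],"rot":[0,0,0]}]'
python3 log.py
python3 - <<'E'
from go import *
np.set_printoptions(precision=1,suppress=True)
T=R.from_matrix(np.c_[[0,1,0],[1,0,0],[0,0,-1.]])  # y along x
for nm,Tg in(('a',T),('b',T*rz(np.pi)),('c',T*rz(np.pi/2)),('d',T*rz(-np.pi/2))):
    print(nm);plan([(np.array([640,-147,260.]),Tg),(np.array([640,-147,190.]),Tg),(np.array([520,-150,190.]),Tg)])
E
```

```text
t: 17.2
ee_pos: [539.8, 187.0, 54.6]
orientation: [2.213, 1.858, -0.38]
ft_force: [-0.6, 1.2, 0.4]
width: 14.9
grasp_force: 30.0
t: 17.95
ee_pos: [539.5, 186.7, 53.7]
orientation: [2.213, 1.858, -0.381]
ft_force: [-0.8, 0.4, 0.4]
width: 71.3
grasp_force: 0.0
t: 18.7
ee_pos: [552.1, 256.3, 247.1]
orientation: [2.213, 1.859, -0.368]
ft_force: [0.8, 0.0, 0.3]
width: 87.4
grasp_force: 0.0
18.7 [ 0.547  0.483  1.517 -0.268  1.369  0.805]
a
t 18.7
xyz [-364.  156.  117.] rot [-0.   0.3 -0.2] rows>= 10.1 q [-0.2  0.4  1.5  0.   1.2 -0.2] err 0.0
xyz [-341.  155.  183.] rot [-0.   0.3 -0.2] rows>= 10.2 q [-0.2  0.5  1.6  0.   1.1 -0.2] err 0.0
xyz [-363.   37.  190.] rot [-0.   0.3 -0.2] rows>= 10.0 q [-0.3  0.3  1.8 -0.   1.  -0.3] err 0.0
b
t 18.7
xyz [-364.  156.  117.] rot [0.5 0.  2.9] rows>= 24.0 q [-0.4  0.4  1.6  0.2  1.1  2.5] err 0.17
xyz [-341.  155.  183.] rot [0.5 0.  2.9] rows>= 24.0 q [-0.3  0.5  1.6  0.2  1.   2.5] err 0.145
xyz [-363.   37.  190.] rot [0.5 0.  2.9] rows>= 24.0 q [-0.4  0.3  1.9  0.2  0.9  2.5] err 0.108
c
t 18.7
xyz [-364.  156.  117.] rot [0.2 0.3 1.4] rows>= 11.5 q [-0.2  0.4  1.5 -0.   1.2  1.3] err 0.0
xyz [-341.  155.  183.] rot [0.2 0.3 1.4] rows>= 11.5 q [-0.2  0.5  1.6 -0.   1.1  1.3] err 0.0
xyz [-363.   37.  190.] rot [0.2 0.3 1.4] rows>= 11.5 q [-0.3  0.3  1.8 -0.   1.   1.3] err 0.0
d
t 18.7
xyz [-364.  156.  117.] rot [-0.3  0.3 -1.7] rows>= 14.3 q [-0.2  0.4  1.5  0.   1.2 -1.8] err 0.0
xyz [-341.  155.  183.] rot [-0.3  0.3 -1.7] rows>= 14.3 q [-0.2  0.5  1.6 -0.   1.1 -1.8] err 0.0
xyz [-363.   37.  190.] rot [-0.3  0.3 -1.7] rows>= 14.3 q [-0.3  0.3  1.8 -0.   1.  -1.9] err 0.0
```

```bash
python3 - <<'E'
from go import *
T=R.from_matrix(np.c_[[0,1,0],[1,0,0],[0,0,-1.]])
plan([(np.array(v,float),T) for v in([680,-147,270],[680,-147,180])])
E
```

```text
t 18.7
xyz [-361.  195.  106.] rot [-0.016  0.341 -0.172] rows>= 10.3 q [-0.23  0.48  1.42  0.    1.24 -0.23] err 0.0
xyz [-331.  194.  191.] rot [-0.016  0.341 -0.172] rows>= 10.4 q [-0.23  0.57  1.49 -0.    1.08 -0.23] err 0.0
```

```bash

python3 -m inch '[{"xyz":[-33,18,10],"rot":[-0.001,0.031,-0.016]},{"xyz":[-66,36,19],"rot":[-0.003,0.062,-0.031]},{"xyz":[-98,53,29],"rot":[-0.004,0.093,-0.047]},{"xyz":[-131,71,39],"rot":[-0.006,0.124,-0.063]},{"xyz":[-164,89,48],"rot":[-0.007,0.155,-0.078]},{"xyz":[-197,106,58],"rot":[-0.009,0.186,-0.094]},{"xyz":[-230,124,67],"rot":[-0.01,0.217,-0.109]},{"xyz":[-263,142,77],"rot":[-0.012,0.248,-0.125]},{"xyz":[-295,160,87],"rot":[-0.013,0.279,-0.141]},{"xyz":[-328,177,96],"rot":[-0.015,0.31,-0.156]},{"xyz":[-361,195,106],"rot":[-0.016,0.341,-0.172]},{"xyz":[-361,195,106],"rot":[-0.016,0.341,-0.172]}]' 255
python3 -m inch '[{"xyz":[0,0,0],"rot":[0,0,0]},{"xyz":[0,0,25],"rot":[0,0,0]},{"xyz":[0,0,50],"rot":[0,0,0]},{"xyz":[0,0,75],"rot":[0,0,0]},{"xyz":[0,0,90],"rot":[0,0,0]},{"xyz":[0,0,90],"rot":[0,0,0]}]'
python3 - <<'E'
from go import *
o=ctrl.get_obs();T=R.from_rotvec(o['orientation']);print(T.as_matrix().round(3),o['width'])
plan([(np.array(v,float),R.from_matrix(np.c_[[0,1,0],[1,0,0],[0,0,-1.]])) for v in([540,-147,180],[530,-147,185])])
E
```

```text
t: 19.7
ee_pos: [678.1, -157.3, 265.5]
orientation: [-2.228, -2.213, 0.013]
ft_force: [-0.9, -0.2, 0.3]
width: 11.3
grasp_force: 0.0
t: 20.2
ee_pos: [673.5, -147.4, 171.3]
orientation: [-2.214, -2.215, 0.02]
ft_force: [-1.0, 0.4, -0.0]
width: 0.2
grasp_force: 0.0
[[-0.     1.    -0.016]
 [ 1.     0.    -0.002]
 [-0.002 -0.016 -1.   ]] 0.16710220434050208
t 20.2
xyz [   0. -134.   -7.] rot [-0.016  0.002  0.   ] rows>= 3.3 q [-0.29  0.38  1.81 -0.    0.95 -0.29] err 0.0
xyz [   0. -144.  -11.] rot [-0.016  0.002  0.   ] rows>= 3.5 q [-0.29  0.36  1.83 -0.    0.95 -0.29] err 0.0
```

Now a gentle push forward in −x, past upright, stopping short of trapping the finger.

```bash

python3 -m inch '[{"xyz":[0,-12,-4],"rot":[0,0,0]},{"xyz":[0,-24,-8],"rot":[0,0,0]},{"xyz":[0,-36,-12],"rot":[0,0,0]},{"xyz":[0,-48,-16],"rot":[0,0,0]},{"xyz":[0,-60,-18],"rot":[0,0,0]},{"xyz":[0,-72,-20],"rot":[0,0,0]},{"xyz":[0,-84,-20],"rot":[0,0,0]},{"xyz":[0,-96,-20],"rot":[0,0,0]},{"xyz":[0,-108,-20],"rot":[0,0,0]},{"xyz":[0,-120,-20],"rot":[0,0,0]},{"xyz":[0,-130,-20],"rot":[0,0,0]},{"xyz":[0,-138,-20],"rot":[0,0,0]}]'
python3 -m inch '[{"xyz":[0,0,-15],"rot":[0,0,0]},{"xyz":[0,20,-40],"rot":[0,0,0]},{"xyz":[0,50,-70],"rot":[0,0,0]},{"xyz":[0,80,-100],"rot":[0,0,0]},{"xyz":[0,110,-120],"rot":[0,0,0]},{"xyz":[0,140,-130],"rot":[0,0,0]},{"xyz":[0,150,-130],"rot":[0,0,0]},{"xyz":[0,150,-130],"rot":[0,0,0]},{"xyz":[0,150,-130],"rot":[0,0,0]},{"xyz":[0,150,-130],"rot":[0,0,0]},{"xyz":[0,150,-130],"rot":[0,0,0]},{"xyz":[0,150,-130],"rot":[0,0,0]}]'
python3 - <<'E'
from h import *
b=ctrl.get_image('side')[100:280,150:390];cv2.imwrite('pics/a8.png',cv2.resize(b[:,:,::-1],None,fx=3,fy=3,interpolation=cv2.INTER_CUBIC))
E
```

```text
t: 21.2
ee_pos: [538.2, -148.9, 197.8]
orientation: [-2.22, -2.22, 0.013]
ft_force: [0.2, 0.7, -0.2]
width: 0.2
grasp_force: 0.0
t: 22.2
ee_pos: [688.7, -149.5, 325.4]
orientation: [-2.221, -2.217, 0.014]
ft_force: [-0.2, 0.4, 0.5]
width: 0.2
grasp_force: 0.0
```

View pics/a8.png

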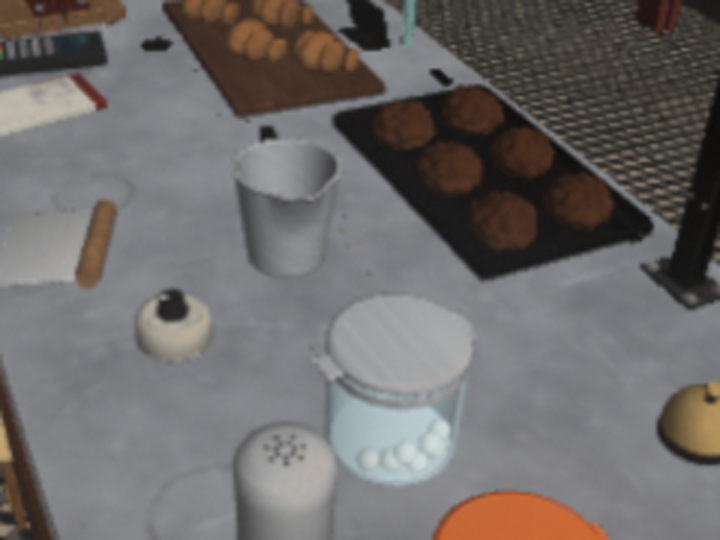

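The side view shows the lid shut flat on the jar (crop 400,345), the beads inside, the jug upright (288,205) and the bystanders in place. The robot is clear, so I'll hand it in.

```bash
python3 -c "
from workcell import ctrl
print(ctrl.close_job())"
```

```text
the job is handed in; nothing more can be done
None
```

The beads are in the glass jar with none seen spilt, its lid is shut, the empty jug stands upright on the counter and the bystanders look untouched; I handed the job in at about 22 s, and the hand-in call returned no verdict.

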